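# Set the red-screwed shower slider over its packing card

### The job

Two chrome shower rails lie in foam beds for packing. On the rail whose slider has the red wing screw, first loosen the red screw by about a quarter turn counterclockwise (seen from above), and only then slide that slider along its rail until it is centred over the orange card, and let go with the screw left loose. Leave the slider with the blue wing screw as it is.

Things in the scene. Friction and masses are not known exactly. Their poses are not given: they have to be found in the camera images.
- red_wing (a point): Centre of the red wing, 108 mm above the table: upright slab 12 mm thick (its x), 40 long (y), 28 high (z up), turning about its vertical centre line. Below it a bare stem 8 mm thick, 10 high, then the slider: square chrome collar 44 mm wide, 40 long along the rail, top at 84 mm, centred below this point. Grip the wing to turn it; the same grip can pull the slider. Loose, it slides with 3 N.
- red_screw (a joint): Angle of the red wing screw (rad): 0 fully tight, wing along the rail; grows counterclockwise seen from above; starts at 0 to 0.15. It holds the slider (to about 40 N) until about 1.0; freest at a quarter turn (1.57, wing square to the rail); hard stop at 1.9. Turning takes about 0.12 N m. Screw and slider stay where they are left.
- orange_card: Orange card on the red-screwed rail's foam bed, 90 mm across the rail (its x), 40 along it (its y is the rail's direction), 2 thick; origin 30 mm above the table, straight below the rail's axis. A green card on the slider's other side does not matter. Rail: 20 mm square, level, top at 70 mm; white bed 90 x 440 mm, 30 high, end saddles 65 high. Slider travel: 150 mm either way from mid bed.
- blue_wing (a point): Centre of the blue wing of the other slider, to be left alone: same make and sizes, on the other, separate foam bed. The two rails are level, roughly parallel, about 150 mm apart; either may be nearer to the robot.

How it is judged:
By the outcome, as a careful person would: the job done as asked, in the order asked, and still so for the second after the job is handed in, with the robot touching nothing.
It also fails if it takes over 40 s, if anything falls off the work surface, if the arm or the gripper's body presses on something with over 40 N, if the wrist force passes 120 N, or if a joint passes its speed limit or range.

### The arm

A 6-joint arm with a two-finger parallel gripper is mounted at the origin on the work surface. World frame = base frame: x ahead of the robot, y to its left, z up, the work surface at z = 0. Lengths are in m, angles in rad, forces in N, time in s.
With the tool pointing down it reaches from about 0.25 to 0.775 m from the base axis. Payload 8.9 kg.
Tool frame: the origin (TCP) lies at the very end of the fingers, on their centre line; the grasp point (between the pads) lies 19 mm behind it (bot.tcp_to_grasp is the distance from the TCP to the grasp point, in m); z points along the fingers, y is the line along which they close (so a half turn about z gives the same grasp; the last joint's range is limited). The gripper opens to 85 mm and grips with 20 to 120 N. Pads are 22 mm wide; open, the fingers measure 114 mm over their backs; the gripper's body (76 mm by 85 mm) begins 54 mm behind the grasp point. The pads swing forward as they close: fully open they stand 13 mm farther back than shut.
Start: joints at [1.18, 0.291, -0.153, 1.127, 0, 1.431], TCP at [0.131, 0.508, 0.231] pointing down, gripper open.
Joint ranges: [-2.52, 2.52], [-0.91, 1.74], [-1.3, 1.37], [-1.96, 2.02], [-1.52, 1.47], [-3.14, 3.14]. Speed limits (rad/s): [2.22, 2.22, 2.79, 3.14, 3.14, 3.14].

### API

Orientations are given as [roll, pitch, yaw] about the fixed x, y, z axes, in that order (R = Rz(yaw) Ry(pitch) Rx(roll)).
In Python, from bench import readout, cams, hand_in, nets, bot gives the robot as it stands.
- The arm moves only by the tool move_arm, never from a script. Its argument "increments" is a list of rows, each a list of 3 entries, a list of its own where there are three numbers: the closure, from -1 (fully open) to 1 (shut), so that 0 is half open, then the shift along the tool's x, y, z in m, then the turn about the tool's z in rad. A call has 1 to 10 rows; each row is the pose to reach, as a shift and turn from the pose commanded when the call began, along the tool's axes at that moment; what a row does not reach only later rows make up. A row lasts 1/12 s, in which the tool goes at most 41.7 mm and 7.16 degrees, less where a joint would pass 70% of its speed; a pose out of reach is approached as far as the arm can. A call with a gripper value outside its range is refused whole. The fingers move at their own pace and stop on an object; "squeeze" is the grip in N (left out, the last holds). Time passes only in rows, so rows that repeat a pose let the fingers close. It gives the time, the measured TCP pose, the force, the opening and the grip force at its end, in the units of the state.
- readout.get_obs(): the state, without advancing time (a new reading comes with each control period).
- cams.get_image(name): name is "side" or "top"; returns (picture, depth): 400x640x3 uint8, red, green, blue; 400x640 float32, m along the optical axis (not along the pixel's ray), 0 where there is no reading.
- cams.camera_params(name): a dict with "fovy" (degrees; the focal length in pixels is half the picture's height over the tangent of half this angle, whatever the lens; pixels are square), "cx", "cy" (the principal point, pixels), "rvec" (rotation vector, rad) and "tvec" (3), from world to camera coordinates, as OpenCV has them. Camera axes: x right, y down, z forward; pixel columns grow to the right and rows downward; lengths in m; the calibration is good to about 2 mm. A picture is of the moment at which its call begins. camera_params takes no time and is no camera call.
- hand_in(): hands the job in; it is judged then, once.
Trained networks look in the newest picture that a camera, given by its name, has taken for a name from the list of things; names that differ only in an ending like _2 or _b are one class to them, and where a whole thing is asked for, a point or a joint stands for the part that bears it (a point fixed in the world has none). Each returns a list of dicts, best first, with "score" (0 to 1); they miss things now and then, are a little off and sometimes report something else, mostly with a low value. They report only what shows in the picture. A call takes as long as a camera call.
- nets.find_in(camera, query): "uv" ([column, row] in pixels, amid what is visible of it).
- nets.regions_of(camera, query): "region" (400x640 bool, what is visible of it) and "uv" ([column, row] in pixels, amid what is visible of it).
The state is a dict: "clock": time; "joint_pos": joint angles; "qvel": joint speeds; "tau": joint torques, N m; "tool_pos": TCP position; "ee_rot": TCP orientation; "force": force on the tool from outside, world axes, zero at the start; "wrist_torque": the same for the moment, N m; "width": finger opening in m; "grip_force": force on a finger pad.
Only numpy, scipy, OpenCV 4.12 (cv2) and the standard library are available. Lean on these libraries where they do the work, as an engineer would, in place of code of your own. Each camera call takes 0.05 s, during which the arm holds its last target. There are 200 camera calls.

## Working session

There is one attempt and no reset: what is moved stays moved. The work goes in short steps, Python scripts to look and compute and a tool call to move; the robot and the scene stay as the last step left them, time stands still between calls to the robot, and variables do not carry over. Pictures are saved under pics/ and viewed, at most 10 in all, crops included, and the job is handed in when it is done.

Besides the shell and the picture viewer there is one more tool, called after ">>>" by a JSON object that holds its "name" and its "arguments", one argument or row to a line. move_arm: Moves the arm, as the interface text tells. Its arguments: {"type":"object","properties":{"increments":{"type":"array"},"squeeze":{"type":"number"}},"required":["increments"]}

```bash
mkdir -p pics; cat > h.py <<'E'
import numpy as np, cv2
from bench import readout, cams, hand_in, nets, bot
def P(n):
    p=cams.camera_params(n); f=200/np.tan(np.radians(p['fovy'])/2)
    return f,p['cx'],p['cy'],cv2.Rodrigues(np.array(p['rvec'],float))[0],np.array(p['tvec'],float).ravel()
def cloud(n,depth):
    f,cx,cy,R,t=P(n); v,u=np.mgrid[:400,:640]
    c=np.stack([(u-cx)/f*depth,(v-cy)/f*depth,depth],-1)
    w=(c-t)@R; w[depth<=0]=np.nan; return w
def ray(n,uv,z):
    f,cx,cy,R,t=P(n); d=R.T@np.array([(uv[0]-cx)/f,(uv[1]-cy)/f,1]); o=-R.T@t
    return o+d*(z-o[2])/d[2]
def save(n,im): cv2.imwrite('pics/'+n,im[:,:,::-1])
E
python3 - <<'E'
from h import *
o=readout.get_obs(); print(o['tool_pos'],o['ee_rot'],o['clock'])
for n in ['top','side']:
    im,d=cams.get_image(n); save(n+'0.png',im); w=cloud(n,d)
    for q in ['red_wing','blue_wing','orange_card']:
        for r in nets.regions_of(n,q)[:2]:
            m=r['region']; pts=w[m]; pts=pts[~np.isnan(pts[:,0])]
            x=pts[:,:2].astype(np.float32); rect=cv2.minAreaRect(x) if len(x)>3 else None
            print(n,q,round(r['score'],2),np.round(r['uv']),m.sum(),np.round(np.median(pts,0),3) if len(pts) else '',rect)
E
```

```text
[0.13063276 0.50801594 0.23073336] [-3.14027749e+00 -2.04628776e-04  2.88977588e+00] 0.0
top red_wing 0.64 [310. 137.] 370 [ 0.642 -0.02   0.12 ] ((0.6457118988037109, -0.019923577085137367), (0.01313444972038269, 0.03872634097933769), 2.0800561904907227)
top blue_wing 0.85 [344. 248.] 284 [ 0.483 -0.057  0.121] ((0.4843359589576721, -0.05666417255997658), (0.014096328057348728, 0.03936619311571121), 11.201074600219727)
top orange_card 0.8 [389. 162.] 1008 [ 0.621 -0.141  0.031] ((0.6360862255096436, -0.14137673377990723), (0.039921555668115616, 0.09048854559659958), 85.4686050415039)
side blue_wing 0.96 [274. 241.] 436 [ 0.481 -0.062  0.118] ((0.490648478269577, -0.02655421942472458), (0.10124115645885468, 0.025207605212926865), 75.6365966796875)
side orange_card 0.73 [389. 273.] 981 [ 0.619 -0.141  0.032] ((0.6442587375640869, -0.14934086799621582), (0.05696069076657295, 0.10949177294969559), 84.87267303466797)
```

View pics/top0.png

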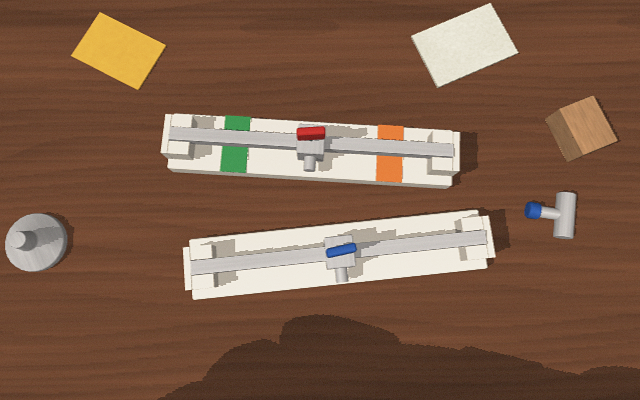

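View pics/side0.png

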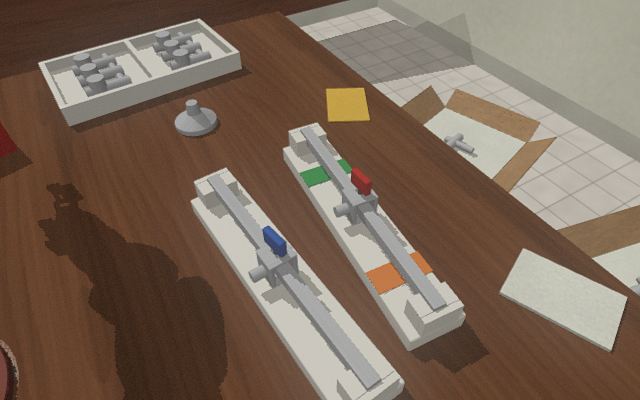

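```bash
python3 - <<'E'
from h import *
im,d=cams.get_image('top'); w=cloud('top',d)
hsv=cv2.cvtColor(im,cv2.COLOR_RGB2HSV).astype(int)
red=((hsv[...,0]<6)|(hsv[...,0]>172))&(hsv[...,1]>120)&(hsv[...,2]>60)
top=red&(abs(w[...,2]-.121)<.01)
n,l,s,c=cv2.connectedComponentsWithStats(top.astype(np.uint8))
for i in range(1,n):
    if s[i,4]>60:
        p=w[l==i]; print(c[i],s[i],np.median(p,0),cv2.minAreaRect(p[:,:2].astype(np.float32)))
# orange card
r=nets.regions_of('top','orange_card')[0]['region']; p=w[r&(abs(w[...,2]-.032)<.006)]
rc=cv2.minAreaRect(p[:,:2].astype(np.float32)); print(rc, ray('top',c[1] if n>1 else (310,137),.122))
# rail direction: rail top z~0.07 at x .58-.70
k=(abs(w[...,2]-.07)<.006)&(w[...,0]>.55)&(w[...,0]<.73)&(abs(w[...,1]+.03)<.2)
q=w[k]; print(k.sum(),cv2.fitLine(q[:,:2].astype(np.float32),cv2.DIST_HUBER,0,.01,.01).ravel(),cv2.minAreaRect(q[:,:2].astype(np.float32)))
E
```

```text
[310.53703704 131.63333333] [297 126  28  12 270] [ 0.64377855 -0.02059883  0.12074035] ((0.6453066468238831, -0.02052636630833149), (0.01225998718291521, 0.03747212886810303), 1.1436755657196045)
((0.6363065838813782, -0.14197058975696564), (0.03865562751889229, 0.08918105810880661), 85.64864349365234) [ 0.64370663 -0.02064502  0.122     ]
4023 [ 0.08303235  0.99654686  0.6424333  -0.03861675] ((0.639151930809021, -0.029868081212043762), (0.4049200415611267, 0.07236219197511673), 85.29106903076172)
```

The top view shows the red wing at (311,132) on the far rail and the orange card at (389,153). The blue slider is on the near rail at (341,250). The rail direction is (0.083, 0.997), and the wing sits about 0.1 rad open.

>>> {"name": "move_arm", "arguments": {
  "increments": [
    [0,[-0.315,-0.192,0],0.65],
    [0,[-0.315,-0.192,0],0.65],
    [0,[-0.315,-0.192,0],0.65],
    [0,[-0.315,-0.192,0],0.65],
    [0,[-0.315,-0.192,0],0.65],
    [0,[-0.315,-0.192,0],0.65],
    [0,[-0.315,-0.192,0],0.65],
    [0,[-0.315,-0.192,0],0.65],
    [0,[-0.315,-0.192,0],0.65],
    [0,[-0.315,-0.192,0],0.65]
  ],
  "squeeze": 40
}}

```text
clock: 1.33
tool_pos: [0.3921, 0.2402, 0.2314]
ee_rot: [3.14, 0.002, 2.234]
force: [-0.4, -0.1, -0.8]
width: 0.0426
grip_force: 0.0
```

>>> {"name": "move_arm", "arguments": {
  "increments": [
    [0,[-0.366,0.037,0],0.65],
    [0,[-0.366,0.037,0],0.65],
    [0,[-0.366,0.037,0],0.65],
    [0,[-0.366,0.037,0],0.65],
    [0,[-0.366,0.037,0],0.65],
    [0,[-0.366,0.037,0],0.65],
    [0,[-0.366,0.037,0],0.65],
    [0,[-0.366,0.037,0],0.65],
    [0,[-0.366,0.037,0],0.65],
    [0,[-0.366,0.037,0],0.65]
  ]
}}

```text
clock: 2.17
tool_pos: [0.6474, -0.0249, 0.2299]
ee_rot: [3.141, 0.001, 1.586]
force: [-1.2, 0.9, -0.5]
width: 0.0424
grip_force: 0.0
```

>>> {"name": "move_arm", "arguments": {
  "increments": [
    [0,[0,0,0.03],0],
    [0,[0,0,0.05],0],
    [0,[0,0,0.065],0],
    [0,[0,0,0.065],0],
    [0,[0,0,0.065],0]
  ]
}}

```text
clock: 2.58
tool_pos: [0.6434, -0.0196, 0.166]
ee_rot: [-3.14, -0.0, 1.59]
force: [-0.0, -0.0, 1.4]
width: 0.0428
grip_force: 0.0
```

```bash
python3 - <<'E'
from h import *
o=readout.get_obs(); print(o['tool_pos'],o['ee_rot'],o['clock'],o['joint_pos'])
im,d=cams.get_image('side'); a=im[100:300,230:430]
im2,d=cams.get_image('top'); b=im2[60:260,210:410]
save('c1.png',cv2.resize(np.hstack([a,b]),(800,400)))
E
```

```text
[ 0.6434361  -0.01963927  0.16599869] [-3.14005200e+00 -3.26028434e-04  1.59008661e+00] 2.5833 [-1.44037749e-01  5.57005430e-01  8.70236969e-02  1.10238775e+00
  7.11749986e-05  1.40746798e+00]
```

View pics/c1.png

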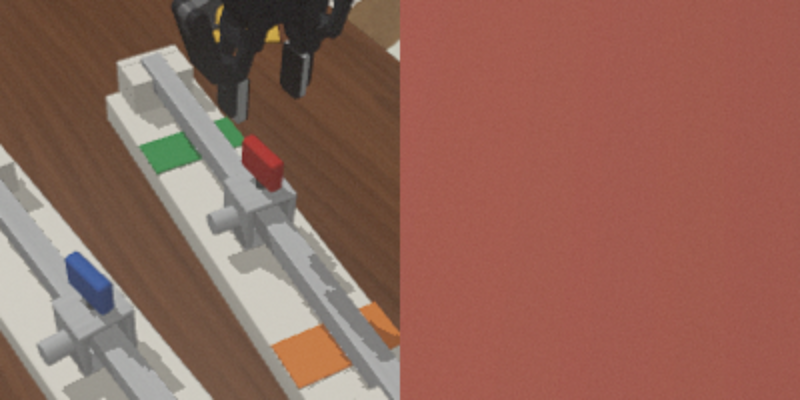

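The side view shows the open fingers straddling above the red wing, with the wing at about (260,160) in the crop. The arm blocks the top camera. Next I descend and grip.

>>> {"name": "move_arm", "arguments": {
  "increments": [
    [0,[0,-0.001,0.02],0],
    [0,[0,-0.001,0.04],0],
    [0,[0,-0.001,0.06],0],
    [0,[0,-0.001,0.073],0],
    [0,[0,-0.001,0.073],0],
    [0,[0,-0.001,0.073],0]
  ]
}}

```text
clock: 3.18
tool_pos: [0.6434, -0.0201, 0.0942]
ee_rot: [3.141, 0.0, 1.59]
force: [0.6, 0.3, -0.1]
width: 0.0426
grip_force: 0.0
```

>>> {"name": "move_arm", "arguments": {
  "increments": [
    [1,[0,0,0],0],
    [1,[0,0,0],0],
    [1,[0,0,0],0],
    [1,[0,0,0],0],
    [1,[0,0,0],0],
    [1,[0,0,0],0]
  ]
}}

```text
clock: 3.68
tool_pos: [0.6464, -0.0204, 0.0954]
ee_rot: [3.135, 0.001, 1.59]
force: [8.6, 0.5, -1.4]
width: 0.0112
grip_force: 44.7
```

```bash
python3 - <<'E'
from h import *
im,d=cams.get_image('side'); a=im[100:300,230:430]
save('c2.png',cv2.resize(a,(500,500)))
E
```

```text
(no output)
```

View pics/c2.png

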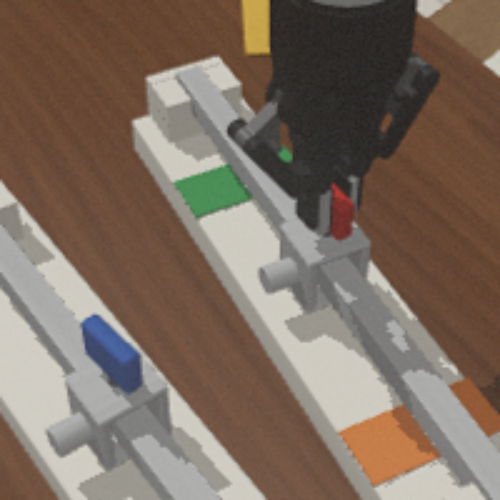

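The wing is gripped, with its end visible at (342,210) between the pads. I recentre by 4 mm, then turn.

>>> {"name": "move_arm", "arguments": {
  "increments": [
    [1,[0,0.004,0],0],
    [1,[0,0.004,0],0],
    [1,[0,0.004,0],-0.09],
    [1,[0,0.004,0],-0.18],
    [1,[0,0.004,0],-0.27],
    [1,[0,0.004,0],-0.36],
    [1,[0,0.004,0],-0.45],
    [1,[0,0.004,0],-0.54],
    [1,[0,0.004,0],-0.63],
    [1,[0,0.004,0],-0.72]
  ]
}}

```text
clock: 4.57
tool_pos: [0.6475, -0.0201, 0.0953]
ee_rot: [3.141, 0.001, 2.314]
force: [-4.0, 1.7, 9.8]
width: 0.0115
grip_force: 46.1
```

>>> {"name": "move_arm", "arguments": {
  "increments": [
    [1,[0,0,0],-0.09],
    [1,[0,0,0],-0.18],
    [1,[0,0,0],-0.27],
    [1,[0,0,0],-0.36],
    [1,[0,0,0],-0.45],
    [1,[0,0,0],-0.54],
    [1,[0,0,0],-0.63],
    [1,[0,0,0],-0.72],
    [1,[0,0,0],-0.75],
    [1,[0,0,0],-0.75]
  ]
}}

```text
clock: 5.4
tool_pos: [0.6479, -0.0197, 0.0953]
ee_rot: [3.141, 0.002, 3.062]
force: [-2.1, 1.8, 8.1]
width: 0.0109
grip_force: 46.0
```

```bash
python3 - <<'E'
from h import *
o=readout.get_obs(); print(o['tool_pos'],o['ee_rot'],o['force'],o['wrist_torque'],o['clock'])
im,d=cams.get_image('side'); a=im[100:300,230:430]
save('c3.png',cv2.resize(a,(500,500)))
E
```

```text
[ 0.64791626 -0.01968523  0.09529277] [3.14098198e+00 2.30859573e-03 3.06236914e+00] [-2.11447319  1.75610221  8.12268657] [0.36360159 0.46598641 0.1036792 ] 5.4
```

View pics/c3.png

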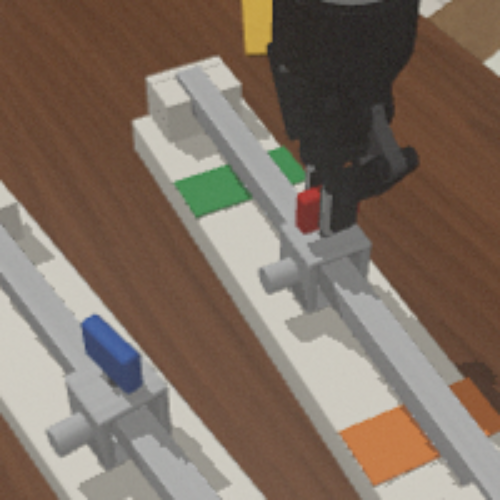

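The wing is now square to the rail, at (310,210). Sliding toward the card next.

>>> {"name": "move_arm", "arguments": {
  "increments": [
    [1,[0,-0.006,0],0],
    [1,[0,-0.018,0],0],
    [1,[0,-0.034,0],0],
    [1,[0,-0.052,0],0],
    [1,[0,-0.07,0],0],
    [1,[0,-0.088,0],0],
    [1,[0,-0.104,0],0],
    [1,[0,-0.116,0],0],
    [1,[0,-0.121,0],0],
    [1,[0,-0.121,0],0]
  ]
}}

```text
clock: 6.28
tool_pos: [0.6378, -0.1426, 0.0953]
ee_rot: [-3.14, 0.002, 3.058]
force: [-1.9, -2.7, 7.0]
width: 0.0111
grip_force: 45.9
```

>>> {"name": "move_arm", "arguments": {
  "increments": [
    [1,[0,0,0],0],
    [1,[0,0,0],0]
  ]
}}

```text
clock: 6.45
tool_pos: [0.6379, -0.1419, 0.0953]
ee_rot: [-3.14, 0.002, 3.059]
force: [-1.7, -2.7, 7.0]
width: 0.0114
grip_force: 45.9
```

```bash
python3 - <<'E'
from h import *
im,d=cams.get_image('side'); a=im[150:350,280:480]
save('c4.png',cv2.resize(a,(500,500)))
E
```

```text
(no output)
```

View pics/c4.png

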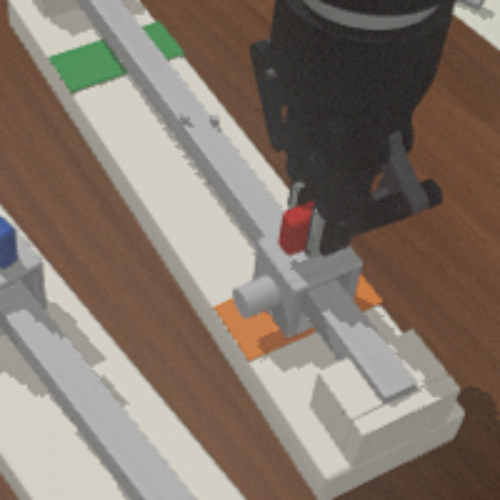

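The slider now sits over the orange card. I release, lift and clear the view.

>>> {"name": "move_arm", "arguments": {
  "increments": [
    [0,[0,0,0],0],
    [0,[0,0,0],0],
    [0,[0,0,0],0],
    [0,[0,0,0],0],
    [0,[0,0,-0.02],0],
    [0,[0,0,-0.05],0],
    [0,[0,0,-0.09],0],
    [0,[0,0,-0.13],0],
    [0,[0,0,-0.13],0]
  ]
}}

```text
clock: 7.25
tool_pos: [0.6404, -0.1416, 0.2318]
ee_rot: [-3.139, 0.011, 3.06]
force: [1.1, -0.7, 0.6]
width: 0.0428
grip_force: 0.0
```

>>> {"name": "move_arm", "arguments": {
  "increments": [
    [0,[0,0.04,0],0],
    [0,[0.02,0.08,0],0],
    [0,[0.05,0.12,0],0],
    [0,[0.08,0.15,0],0],
    [0,[0.1,0.19,0],0],
    [0,[0.13,0.22,0],0],
    [0,[0.16,0.25,0],0],
    [0,[0.18,0.28,0],0],
    [0,[0.2,0.32,0],0],
    [0,[0.2,0.32,0],0]
  ]
}}

```text
clock: 8.08
tool_pos: [0.4611, 0.1984, 0.2236]
ee_rot: [3.14, -0.001, 3.063]
force: [0.3, -0.4, -0.1]
width: 0.0426
grip_force: 0.0
```

```bash
python3 - <<'E'
from h import *
im,d=cams.get_image('top'); w=cloud('top',d); save('t5.png',im)
for q in ['red_wing','blue_wing','orange_card']:
    for r in nets.regions_of('top',q)[:1]:
        m=r['region']&((w[...,2]>.115)if 'wing' in q else (abs(w[...,2]-.032)<.006)); print(q,r['uv'],cv2.minAreaRect(w[m][:,:2].astype(np.float32)))
# collar top
k=(abs(w[...,2]-.084)<.004)&(abs(w[...,0]-.636)<.03)&(abs(w[...,1]+.142)<.04)
print(k.sum(),cv2.minAreaRect(w[k][:,:2].astype(np.float32)))
E
```

```text
red_wing [399.4, 141.0] ((0.634941577911377, -0.14265663921833038), (0.012364965863525867, 0.038581524044275284), 85.75811767578125)
blue_wing [341.8, 246.9] ((0.4833338260650635, -0.05727195739746094), (0.011998428963124752, 0.03977805748581886), 10.380292892456055)
orange_card [381.8, 173.7] ((0.6354999542236328, -0.14137713611125946), (0.0401642732322216, 0.08994675427675247), 85.67733764648438)
542 ((0.6356465220451355, -0.14275649189949036), (0.04007553681731224, 0.04476666823029518), 85.2620849609375)
```

View pics/t5.png

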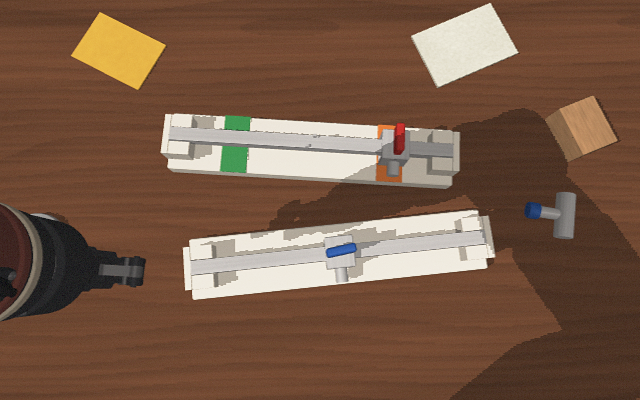

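The top view shows the slider centred over the orange card to within about 1 mm, at (397,145). The red wing is square to the rail, the blue slider hasn't moved, and the arm is clear.

```bash
python3 -c "
from bench import hand_in; print(hand_in())"
```

```text
the job is handed in; nothing more can be done
None
```

I loosened the red screw by about a quarter turn, then slid its slider to within about 1 mm of centre over the orange card and released it with the screw loose; the blue slider was left as it was, and the job is handed in.

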